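# Lock the spice canister's closing ring and set its vent

### The arm

A 7-joint arm with a two-finger parallel gripper is mounted at the origin on the work surface. World frame = base frame: x ahead of the robot, y to its left, z up, the work surface at z = 0. Lengths are in m, angles in rad, forces in N, time in s.
With the tool pointing down it reaches from about 0.425 to 0.825 m from the base axis. Payload 3.6 kg.
Tool frame: the origin (TCP) lies on the centre line of the jaws, within the pads' length; the fingertips stand 22 mm ahead of it and the grasp point (between the pads) lies 3 mm ahead of it (arm.finger_overhang is the distance from the TCP to the fingertips, in m); z points along the fingers, y is the line along which they close (so a half turn about z gives the same grasp; the last joint's range is limited). The gripper opens to 93 mm and grips with 3 to 60 N. Pads are 15 mm wide; open, the fingers measure 128 mm over their backs; the gripper's body (75 mm by 188 mm) begins 65 mm behind the grasp point.
Start: joints at [-1.141, 0.615, -0.013, 1.423, 0.008, 1.103, -0.04], TCP at [0.286, 0.584, 0.241] pointing down, gripper open.
Joint ranges: [-3.12, 3.12], [-0.3, 2.06], [-1.34, 1.32], [0.26, 2.42], [-1.36, 4.5], [0.01, 1.98], [-2.84, 2.84]. Speed limits (rad/s): [2.79, 2.79, 3.14, 3.14, 3.14, 3.14, 3.14].

### API

Orientations are given as [roll, pitch, yaw] about the fixed x, y, z axes, in that order (R = Rz(yaw) Ry(pitch) Rx(roll)).
In Python, from rig import arm, claw, snapshot, camera_info, workorder, monitor gives the robot as it stands. The module is installed in compiled form; this text tells all that it offers. Calls block until the motion is done:
- arm.move_pose(position, orientation): joint-space move of the TCP to a pose.
- arm.line_to(position, velocity=0.15, frame=None): straight line of the TCP; frame=None keeps the orientation; velocity is the mean speed in m/s.
- arm.move_joints(angles): joint-space move.
- claw.command_gripper(opening, effort=None): finger opening in m; effort is the grip in N (None keeps the last); returns when the fingers have stopped.
- arm.dwell(seconds).
- arm.solve_ik(position, orientation): joint angles nearest the present ones, or None.
- snapshot(name): name is "scene" or "top" or "wrist"; returns (picture, depth): 384x512x3 uint8, blue, green, red; 384x512 float32, m along the optical axis (not along the pixel's ray), 0 where there is no reading.
- camera_info(name): a dict with "intrinsics" (3x3 intrinsics, pixels), "pose" (4x4, takes a point from camera to world coordinates). Camera axes: x right, y down, z forward; pixel columns grow to the right and rows downward; lengths in m; the calibration is good to about 2 mm. The wrist camera is an equidistant fisheye: a pixel r from the principal point sees the ray r / f radians off the axis. A picture is of the moment at which its call begins: read the wrist's pose just before it. camera_info takes no time and is no camera call; for the wrist camera it gives the pose at the moment of the call.
A pose or a line that the arm cannot do raises arm.PlanningError and nothing moves.
- workorder.sign_off(): hands the job in; it is judged then, once.
Readings, each from a call of its own:
- monitor.get_time_s(): time.
- monitor.get_joint_pos(): joint angles.
- monitor.get_qvel(): joint speeds.
- monitor.get_joint_efforts(): joint torques, N m.
- monitor.get_eef_pos(): TCP position.
- monitor.get_eef_rot(): TCP orientation.
- monitor.get_wrist_force(): force on the tool from outside, world axes, zero at the start.
- monitor.get_wrist_torque(): the same for the moment, N m.
- monitor.get_width(): finger opening in m.
- monitor.get_gripper_force(): force on a finger pad.
Only numpy, scipy, OpenCV 4.12 (cv2) and the standard library are available. Lean on these libraries where they do the work, as an engineer would, in place of code of your own. Each camera call takes 0.05 s, during which the arm holds its last target. There are 200 camera calls.

### The job

Close up the white canister: first lift the spice tin that stands in the way of the ring handle's swing onto the empty round coaster, upright and wholly on it. Then swing the closing ring by its red-knobbed handle, anticlockwise seen from above, until the handle lines up with the red lock mark on the lid, and only then turn the brass vent lever anticlockwise to point at the blue mark. Never let the ring handle bump a tin, and leave the bottle, the salt cellar and the other tins standing where they are.

Things in the scene. Friction and masses are not known exactly. Their poses are not given: they have to be found in the camera images.
- canister: White round canister, fixed to the shelf; body diameter 120 mm (128 mm foot), lid top 85 mm above the shelf. Origin: centre of its underside on the shelf; z is the common vertical axis of canister, ring and vent. In its frame the ring handle points at angle -0.95 rad (from its x axis, anticlockwise from above) when ring = 0, so the sweep from there to the lock mark at +0.85 rad faces roughly its +x side.
- ring (a joint): Closing ring round the canister, outer diameter 132 mm, 55 to 73 mm above the shelf, with one radial handle. Angle in rad, growing anticlockwise seen from above; starts near 0 (0 to 0.2), the handle is exactly over the red lock mark's direction at 1.80, end stop at 2.10 (past the mark). Turns stiffly (0.25 N m, about 3 N at the handle), no spring, stays where left.
- ring_tip (a point): Top of the ring handle's upright red knob, 107 mm from the canister's axis, 90 mm above the shelf. The knob is 16 mm across and spans 56 to 90 mm height; the steel handle bar between ring and knob is 12 mm wide, runs radially from 63 to 115 mm from the axis, 57 to 71 mm above the shelf, with free space below it.
- lock_mark (a point): Outer part of the red line painted radially on the lid, 58 mm from the axis, 86 mm above the shelf: the ring is locked when handle and line point the same way.
- vent (a joint): Brass vent lever on the middle of the lid. Angle in rad, growing anticlockwise seen from above; starts between 0 and 0.3, points at the blue mark at 0.90, end stop at 1.57. Light friction (0.08 N m, about 2 N at the tip), no spring, stays where left. At 0 the lever points at +2.3 rad in the canister's frame.
- vent_tip (a point): Outer end of the vent lever's top edge, 46 mm from the canister's axis, 110 mm above the shelf. The lever is a straight upright bar from the axis to the tip, 10 mm wide, 92 to 110 mm above the shelf (7 mm clear of the lid); hub 22 mm across, top at 110 mm.
- vent_mark (a point): Outer part of the blue line painted radially on the lid, 58 mm from the axis, 86 mm above the shelf: the direction that the vent lever must point in.
- tin_red: A closed round steel spice tin, diameter 55 mm, 75 mm tall, about 0.12 kg, with a red disc on its lid. Loose. Origin: centre of its underside, z up. Any one of the four tins may be the one standing in the ring handle's way; the other three stand in a loose row on the robot's right.
- tin_green: A closed round steel spice tin, diameter 55 mm, 75 mm tall, about 0.12 kg, with a green disc on its lid. Loose. Origin: centre of its underside, z up. Any one of the four tins may be the one standing in the ring handle's way; the other three stand in a loose row on the robot's right.
- tin_yellow: A closed round steel spice tin, diameter 55 mm, 75 mm tall, about 0.12 kg, with a yellow disc on its lid. Loose. Origin: centre of its underside, z up. Any one of the four tins may be the one standing in the ring handle's way; the other three stand in a loose row on the robot's right.
- tin_white: A closed round steel spice tin, diameter 55 mm, 75 mm tall, about 0.12 kg, with a white disc on its lid. Loose. Origin: centre of its underside, z up. Any one of the four tins may be the one standing in the ring handle's way; the other three stand in a loose row on the robot's right.
- coaster: Empty round cork coaster with a blue edge, diameter 90 mm, 5 mm thick, fixed to the shelf on the robot's left. Origin: centre of its underside. Obstacles only: a 320 mm tall green cabinet with its front 200 mm farther left, its open door reaching out from its far end near the back edge; jars along the back edge (120 mm tall).
- bottle: Loose amber glass bottle with a cork, diameter 56 mm, 140 mm tall overall (body to 80 mm, neck 24 mm across). Origin: centre of its underside. Leave it alone.
- salt: Loose white ceramic salt cellar with a wooden lid, diameter 68 mm, 61 mm tall. Origin: centre of its underside. Leave it alone.

How it is judged:
By the outcome, as a careful person would: the job done as asked, in the order asked, and still so for the second after the job is handed in, with the robot touching nothing.
It also fails if it takes over 72 s, if anything falls off the work surface, if the arm or the gripper's body presses on something with over 40 N, if the wrist force passes 120 N, or if a joint passes its speed limit or range.

## Working session

There is one attempt and no reset: what is moved stays moved. The work goes in short steps, each a Python script; the robot and the scene stay as the last script left them, time stands still between calls to the robot, and variables do not carry over. Pictures are saved under pics/ and viewed, at most 10 in all, crops included, and the job is handed in when it is done.

```bash
mkdir -p pics
python3 - <<'E'
from rig import *
import cv2,numpy as np
for n in("scene","top"):
    p,d=snapshot(n); cv2.imwrite(f"pics/{n}0.png",p); np.save(f"pics/{n}0.npy",d)
    c=camera_info(n); print(n,np.round(c["intrinsics"],1).tolist(),np.round(c["pose"],3).tolist())
print(monitor.get_time_s(),monitor.get_eef_rot())
E
```

```text
scene [[370.2, 0.0, 258.9], [0.0, 370.2, 190.0], [0.0, 0.0, 1.0]] [[0.433, 0.679, -0.593, 1.098], [0.902, -0.323, 0.287, -0.293], [0.004, -0.659, -0.752, 0.815], [0.0, 0.0, 0.0, 1.0]]
top [[468.8, 0.0, 254.9], [0.0, 468.8, 194.7], [0.0, 0.0, 1.0]] [[0.022, -0.99, 0.137, 0.357], [-1.0, -0.02, 0.016, -0.004], [-0.013, -0.137, -0.99, 1.329], [0.0, 0.0, 0.0, 1.0]]
0.1 [-3.13937246e+00 -4.80772735e-06  2.68585074e+00]
```

View pics/top0.png

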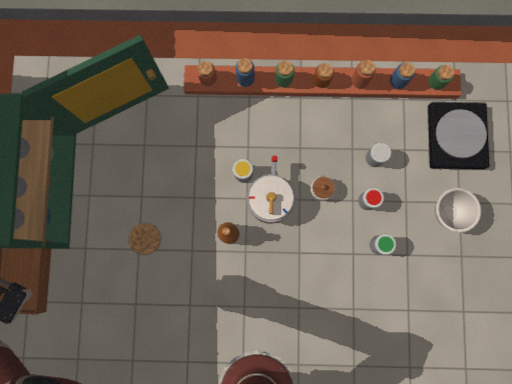

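View pics/scene0.png

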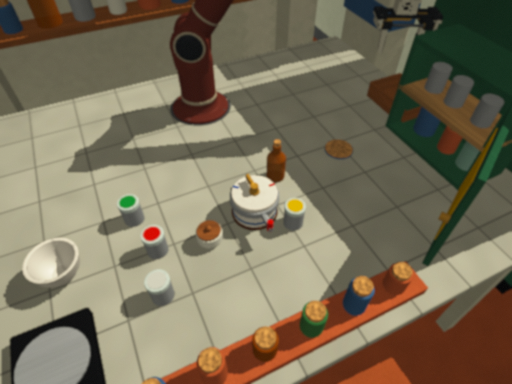

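The top view shows the yellow tin (243,170) blocking the sweep from the knob (275,159) to the red mark (251,198). The blue mark is at (285,211), the lever tip near (271,212), the coaster at (145,239), the bottle at (228,233) and the salt cellar at (323,188). Next I'll turn these into world positions.

```bash
cat > h.py <<'E'
import cv2,numpy as np
from rig import *
def at_z(n,u,v,z):
    c=camera_info(n);K=c["intrinsics"];T=np.array(c["pose"])
    r=T[:3,:3]@np.linalg.solve(K,[u,v,1.]);o=T[:3,3]
    return (o+r*(z-o[2])/r[2])[:2]
def blob(p,uv,lo,hi,rad):
    h=cv2.cvtColor(p,cv2.COLOR_BGR2HSV);m=cv2.inRange(h,np.array(lo),np.array(hi))
    k=np.zeros_like(m);cv2.circle(k,uv,rad,255,-1);M=cv2.moments(m&k,True)
    return (M["m10"]/M["m00"],M["m01"]/M["m00"],M["m00"]) if M["m00"] else None
E
python3 - <<'E'
from h import *
p=cv2.imread("pics/top0.png")
for nm,uv,lo,hi,r,z in [("yellow",(243,170),(18,150,120),(35,255,255),14,.075),("knob",(275,159),(0,150,90),(8,255,255),8,.09),
 ("redmark",(251,198),(0,120,90),(8,255,255),7,.086),("blue",(285,211),(100,100,40),(130,255,255),8,.086),
 ("coaster",(145,239),(5,60,60),(25,255,255),22,.005),("lever",(271,204),(10,110,90),(25,255,255),15,.11)]:
    b=blob(p,uv,lo,hi,r); print(nm,b and np.round(b,1),b and at_z("top",b[0],b[1],z))
print("can guess",at_z("top",271,198,.085),"bottle",at_z("top",228,233,.08))
# canister centre: fit circle to lid-top points from depth
d=np.load("pics/top0.npy");c=camera_info("top");K=c["intrinsics"];T=np.array(c["pose"])
v,u=np.mgrid[0:384,0:512];P=np.stack([(u-K[0,2])/K[0,0]*d,(v-K[1,2])/K[1,1]*d,d,np.ones_like(d)],-1)@T.T
m=(np.hypot(u-271,v-198)<30)&(abs(P[...,2]-.085)<.006)
q=m.astype(np.uint8);(cx,cy),R=cv2.minEnclosingCircle(P[m][:,:2].astype(np.float32));print("lid",cx,cy,R,m.sum())
big=cv2.resize(p[140:260,190:350],None,fx=5,fy=5,interpolation=cv2.INTER_CUBIC);cv2.imwrite("pics/crop0.png",big)
E
```

```text
yellow [242.4 168.3 160. ] [0.60171072 0.05214553]
knob [274.  158.3  24. ] [ 0.62800552 -0.03322007]
redmark [251.3 197.5  11. ] [0.52077028 0.02577428]
blue [284.7 210.3   7. ] [ 0.48814832 -0.06408937]
coaster [144.  238.3 793. ] [0.40885553 0.32802077]
lever [270.9 200.4 104. ] [ 0.51079189 -0.02644854]
can guess [ 0.52051967 -0.02702364] bottle [0.42484711 0.08564064]
lid 0.524067759513855 -0.024890653789043427 0.06030759960412979 1414
```

View pics/crop0.png

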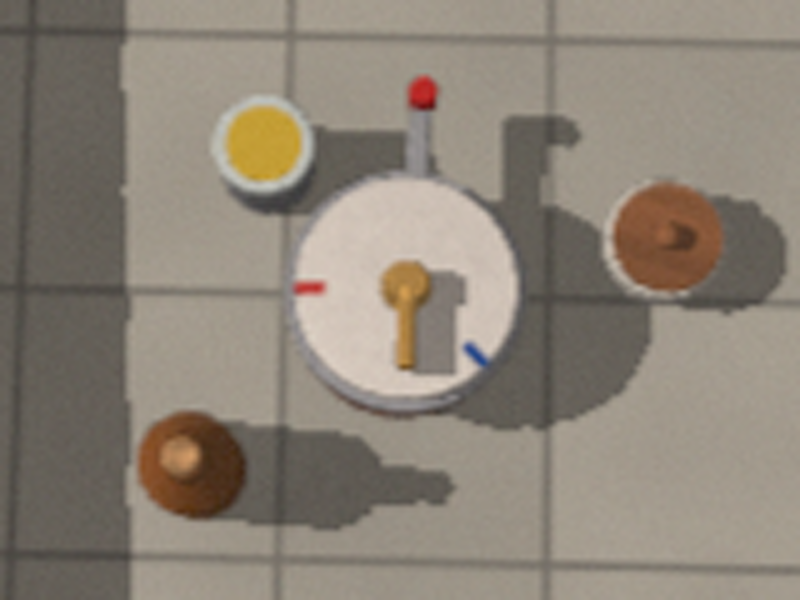

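The crop confirms the layout: the tin is at (263,143) and the knob at (422,92). The red mark points left and the blue mark points down-right. I'll go above the tin and take a close look.

```bash
cat >> h.py <<'E'
def down(y): return [np.pi,0,y]
def st(s=""): print(s,round(monitor.get_time_s(),2),np.round(monitor.get_eef_pos(),4),"F",np.round(monitor.get_wrist_force(),1),"w",round(monitor.get_width(),4),"q",np.round(monitor.get_joint_pos(),2))
def wrist(name):
    T=np.array(camera_info("wrist")["pose"]);p,d=snapshot("wrist");cv2.imwrite(f"pics/{name}.png",p);np.savez(f"pics/{name}.npz",T=T,d=d,K=camera_info("wrist")["intrinsics"])
def wz(name,u,v,z):
    f=np.load(f"pics/{name}.npz");T=f["T"];K=f["K"];x=(u-K[0,2])/K[0,0];y=(v-K[1,2])/K[1,1];r=np.hypot(x,y)+1e-12
    ray=T[:3,:3]@np.array([np.sin(r)*x/r,np.sin(r)*y/r,np.cos(r)]);o=T[:3,3];return (o+ray*(z-o[2])/ray[2])[:2]
E
python3 - <<'E'
from h import *
for y in (0.78,0.78-np.pi):
    s=arm.solve_ik([.602,.052,.058],down(y));print(y,None if s is None else np.round(s,2))
arm.line_to([.30,.42,.26],velocity=.25)
st()
ok=None
for y in (0.78-np.pi,0.78):
    s=arm.solve_ik([.602,.052,.26],down(y))
    print(y,None if s is None else np.round(s,2))
    if s is not None and abs(s[6])<2.6 and ok is None: ok=y
arm.move_pose([.602,.052,.26],down(ok));st(ok)
wrist("w1")
E
```

```text
0.78 [-0.38  0.81  0.43  1.74 -0.49  0.7  -0.47]
-2.361592653589793 [ 0.06  0.78 -0.3   1.73  0.34  0.68  1.92]
 0.91 [0.2996 0.4215 0.2601] F [-0.2  0.8 -0.2] w 0.0927 q [-0.99  0.39 -0.01  1.78  0.    0.98  0.12]
-2.361592653589793 [-0.02  0.53 -0.16  1.53  0.09  1.09  2.14]
0.78 [-0.45  0.57  0.56  1.55 -0.33  1.11 -0.61]
-2.361592653589793 2.67 [0.6019 0.0539 0.2598] F [ 0.3  0.  -0.1] w 0.0928 q [-0.02  0.53 -0.17  1.53  0.09  1.09  2.14]
```

View pics/w1.png

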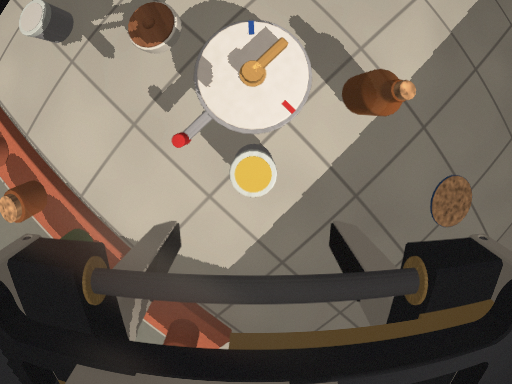

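The wrist view has the yellow disc at (253,174), knob at (180,141), red mark at (288,106), blue mark at (251,27), hub at (252,72), lever tip at (284,43) and coaster at (452,200).

Run:
```python
from h import *
p=cv2.imread("pics/w1.png")
for nm,uv,lo,hi,r,z in [("yellow",(253,174),(18,150,100),(35,255,255),25,.075),("knob",(180,141),(0,150,70),(8,255,255),10,.088),("knob2",(180,141),(172,150,70),(180,255,255),10,.088),
 ("redmark",(288,106),(0,120,90),(8,255,255),10,.086),("blue",(251,27),(100,100,40),(130,255,255),11,.086),
 ("coaster",(452,200),(5,60,60),(25,255,255),30,.005)]:
    b=blob(p,uv,lo,hi,r); print(nm,b and np.round(b,1),b and wz("w1",b[0],b[1],z))
print("hub",wz("w1",252,70,.11),"tip",wz("w1",285,41,.11))
h=cv2.cvtColor(p,cv2.COLOR_BGR2HSV);m=cv2.inRange(h,np.array((0,0,185)),np.array((180,50,255)))
L=np.array([(u,v) for v,u in zip(*np.nonzero(m)) if np.hypot(u-253,v-76)<65])
W=np.array([wz("w1",u,v,.085) for u,v in L],np.float32);print("lid",cv2.minEnclosingCircle(W),len(L))
```

```text
yellow [252.9 173.7 978. ] [0.60090343 0.05100528]
knob [180.  139.7 195. ] [ 0.62739428 -0.0338485 ]
knob2 None None
redmark [288.  106.2  75. ] [0.5209089  0.02402408]
blue [251.   26.9  66. ] [ 0.48686494 -0.06491624]
coaster [ 451.5  201.1 1591. ] [0.4100916 0.3238056]
hub [ 0.52253986 -0.0276418 ] tip [ 0.47842723 -0.02607186]
lid ((0.5284388065338135, -0.020908964797854424), 0.06783976405858994) 7567
```

Run:
```python
from h import *
y=0.78-np.pi
claw.command_gripper(.078)
arm.line_to([.601,.0515,.12],velocity=.25);arm.line_to([.601,.0515,.058],velocity=.12)
claw.command_gripper(.03,effort=20);st("grip")
z0=monitor.get_eef_pos()[2]
arm.line_to([.601,.0515,.25],velocity=.22);st("lift");x=.2
C=[.410,.325]
try: arm.line_to(C+[.25],velocity=.25)
except arm.PlanningError as e:
    print(e); arm.move_pose(C+[.25],down(y-0))
st("over")
arm.line_to(C+[.09],velocity=.2);arm.line_to(C+[.0585+.005],velocity=.05);st("set")
claw.command_gripper(.078);st("rel")
arm.line_to(C+[.2],velocity=.2)
wrist("w2")
p,d=snapshot("top");cv2.imwrite("pics/top1.png",p)
b=blob(p,(144,232),(18,150,100),(35,255,255),30);print(at_z("top",b[0],b[1],.080))
```

```text
grip 5.09 [0.6014 0.0515 0.0586] F [ 0.2 -0.5  3.3] w 0.0547 q [-0.04  0.77 -0.13  1.73  0.15  0.65  2.1 ]
lift 6.12 [0.5999 0.0513 0.2485] F [-0.4  0.5 -1.3] w 0.0551 q [-0.02  0.54 -0.16  1.55  0.1   1.06  2.14]
over 7.6 [0.4109 0.3236 0.2498] F [ 0.9  0.6 -0.7] w 0.0547 q [-0.56  0.42 -0.22  1.77  0.11  0.97  1.53]
set 9.23 [0.4096 0.3246 0.0633] F [-0.4 -1.3  2.8] w 0.055 q [-0.61  0.68 -0.15  1.96  0.2   0.52  1.45]
rel 9.84 [0.41   0.3251 0.0635] F [ 0.2 -0.1 -0.1] w 0.0778 q [-0.61  0.68 -0.15  1.96  0.2   0.52  1.45]
[0.4073259 0.3244974]
```

View pics/w2.png

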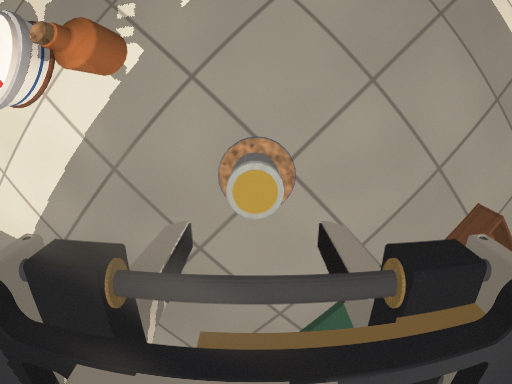

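The tin at (255,190) stands inside the coaster at (257,172), and the top camera puts it within 3 mm of the coaster's centre. On to the ring.

Run:
```python
from h import *
C=np.array([.5228,-.0268])
for off in (0,-np.pi):
    for a in (-.07,.35,.8,1.2,1.62):
        s=arm.solve_ik([*(C+.107*np.array([np.cos(a),np.sin(a)])),.097],down(a+off))
        print(round(off,1),a,None if s is None else np.round(s,2))
    a=-.07;s=arm.solve_ik([.6276,-.0335,.22],down(a+off));print(None if s is None else np.round(s,2))
```

```text
0 -0.07 [-0.54  1.03  1.13  1.65 -1.02  1.15 -0.77]
0 0.35 [-0.61  1.03  1.13  1.67 -1.02  1.14 -0.41]
0 0.8 [-0.47  0.78  0.59  1.74 -0.57  0.8  -0.37]
0 1.2 [-0.46  0.71  0.47  1.83 -0.47  0.71 -0.1 ]
0 1.62 [-0.43  0.64  0.36  1.95 -0.37  0.61  0.22]
[-0.54  0.85  1.13  1.54 -0.79  1.27 -0.94]
-3.1 -0.07 [ 0.    0.74  0.03  1.63 -0.03  0.77  1.54]
-3.1 0.35 [-0.01  0.73 -0.06  1.65  0.06  0.76  1.82]
-3.1 0.8 [-0.02  0.71 -0.17  1.72  0.16  0.72  2.1 ]
-3.1 1.2 [-0.    0.68 -0.26  1.82  0.26  0.68  2.36]
-3.1 1.62 [ 0.05  0.64 -0.37  1.93  0.38  0.63  2.63]
[-0.    0.6   0.03  1.52 -0.02  1.02  1.54]
```

Run:
```python
from h import *
C=np.array([.5228,-.0268]);P=lambda a,z,r=.1065:[*(C+r*np.array([np.cos(a),np.sin(a)])),z]
a0=-.065
arm.line_to([.41,.325,.25],velocity=.3)
arm.move_pose(P(a0,.22),down(a0-np.pi));claw.command_gripper(.05)
arm.line_to(P(a0,.097),velocity=.15);st("at")
claw.command_gripper(.008,effort=12);st("grip")
N=12
for a in np.linspace(a0,1.60,N+1)[1:]:
    arm.line_to(P(a,.097),velocity=.06,frame=down(min(a,1.5)-np.pi))
    e=monitor.get_eef_pos()[:2]-C; print(round(a,2),round(np.arctan2(e[1],e[0]),3),np.round(monitor.get_wrist_force(),1),round(monitor.get_width(),4))
    if np.linalg.norm(monitor.get_wrist_force())>25: print("stop");break
st("end")
p,d=snapshot("top");cv2.imwrite("pics/top2.png",p)
```

```text
at 14.28 [ 0.6299 -0.0338  0.0979] F [0.1 0.3 0.4] w 0.0505 q [-0.01  0.74  0.04  1.63 -0.04  0.77  1.56]
grip 14.93 [ 0.6292 -0.0345  0.0972] F [-0.5 -2.5  0.6] w 0.0157 q [-0.01  0.74  0.04  1.63 -0.04  0.77  1.56]
0.07 0.082 [-1.2  0.4  3. ] 0.0158
0.21 0.216 [-0.9 -0.   4.6] 0.0156
0.35 0.354 [-2.8 -0.2  4.6] 0.0154
0.49 0.492 [-2.7 -1.7  5.7] 0.0155
0.63 0.631 [-2.1 -1.2  6. ] 0.0154
0.77 0.77 [-2.9 -1.9  5.9] 0.0157
0.91 0.909 [-3.1 -2.6  6.8] 0.0156
1.05 1.048 [-2.2 -2.9  6.8] 0.0157
1.18 1.187 [-2.7 -3.1  6.9] 0.0155
1.32 1.325 [-1.4 -3.   6.5] 0.0152
1.46 1.464 [-1.2 -4.6  6.8] 0.0152
1.6 1.595 [ 1.7 -3.9  3.4] 0.0155
end 19.73 [0.5203 0.0794 0.0971] F [ 1.7 -3.9  3.4] w 0.0155 q [ 0.05  0.65 -0.38  1.93  0.38  0.64  2.51]
```

Run:
```python
from h import *
claw.command_gripper(.04);e=monitor.get_eef_pos()
arm.line_to([e[0],e[1],.2],velocity=.2)
arm.move_pose([.60,.03,.24],down(.78-np.pi));arm.dwell(.2)
wrist("w3");st()
p,d=snapshot("top");cv2.imwrite("pics/top3.png",p)
```

```text
21.84 [0.5988 0.0309 0.2392] F [ 0.8 -0.1  0.1] w 0.0402 q [ 0.07  0.55 -0.25  1.57  0.15  1.04  2.13]
```

View pics/w3.png

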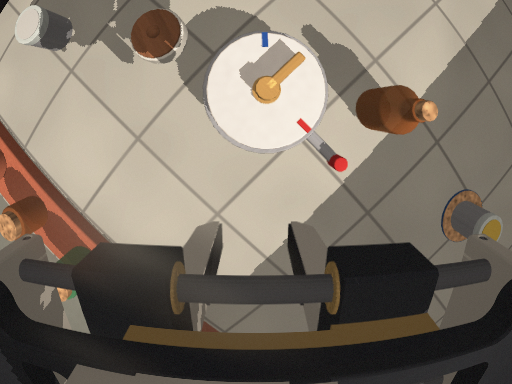

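```bash
cat >> h.py <<'E'
def pts(img,uv,lo,hi,rad):
    h=cv2.cvtColor(img,cv2.COLOR_BGR2HSV);m=cv2.inRange(h,np.array(lo),np.array(hi))
    k=np.zeros_like(m);cv2.circle(k,uv,rad,255,-1);v,u=np.nonzero(m&k);return np.c_[u,v]
RED=((0,120,90),(8,255,255));BLU=((100,100,40),(130,255,255))
E
python3 - <<'E'
from h import *
p=cv2.imread("pics/w3.png")
def W(uv,c,r,z): return np.array([wz("w3",*q,z) for q in pts(p,uv,*c,r)])
red=W((303,125),RED,11,.0855);blu=W((265,40),BLU,11,.0855);k=W((340,162),RED,12,.090)
(kc,kr)=cv2.minEnclosingCircle(k.astype(np.float32));k=k.mean(0);r,b=red.mean(0),blu.mean(0)
print("red",r,"blue",b,"knob",k,kc,kr)
for nm,m in(("red",red),("blue",blu)):
    d=cv2.fitLine(m.astype(np.float32),cv2.DIST_L2,0,.01,.01).ravel();print(nm,"line ang",np.arctan2(d[1],d[0])%np.pi,len(m), "r-range", np.ptp((m-m.mean(0))@d[:2]))
hub,tip=wz("w3",267,88,.11),wz("w3",301,56,.11);print("hub",hub,"tip",tip)
for C in (hub,np.array([.5228,-.0268])):
    A=lambda q:np.arctan2(*(q-C)[::-1]); print(A(r),np.linalg.norm(r-C),A(b)%6.283,np.linalg.norm(b-C),"knob",A(k),np.linalg.norm(k-C),"lever",A(tip))
t=cv2.imread("pics/top3.png");C=np.array([.5228,-.0268])
for nm,uv,c,z,rad in(("red",(251,198),RED,.0855,6),("knob",(230,198),RED,.09,9),("blue",(285,211),BLU,.0855,8)):
    q=pts(t,uv,*c,rad)
    if len(q): w=at_z("top",*q.mean(0),z);print("top",nm,q.mean(0),w,np.arctan2(*(w-C)[::-1])%6.283,np.linalg.norm(w-C))
E
```

```text
red [0.52087191 0.02445734] blue [ 0.48667952 -0.06500939] knob [0.52147998 0.07633189] (0.5226348638534546, 0.07679682224988937) 0.010657399892807007
red line ang 1.595538 84 r-range 0.014373268483553844
blue line ang 0.86425835 77 r-range 0.015172553814834984
hub [ 0.52304268 -0.02706834] tip [ 0.47928662 -0.02685061]
1.612901439117843 0.051571385222328174 3.948037860545524 0.0525528551643588 knob 1.585908311899647 0.1034120302504447 lever 3.136616681334222
1.6083945738683596 0.051293592343113335 3.9549013447921033 0.05257990117169216 knob 1.5835949572174715 0.10314033312117066 lever -3.140429661457353
top red [251. 198.] [0.51934909 0.02648165] 1.6354732608868752 0.05339328551122165
top knob [234.03389831 197.05084746] [0.52037904 0.07170811] 1.5953676233458622 0.09853785639872074
```

The knob (340,163) appears about 0.02 rad short of the red mark (303,125). To check without parallax, I'll put the camera in the mark's plane.

Run:
```python
from h import *
o=np.array(camera_info("wrist")["pose"])[:3,3]-monitor.get_eef_pos();print(o)
t=np.array([.5195,.045])-o[:2]
arm.move_pose([*t,.22],down(.78-np.pi));arm.dwell(.3);st()
wrist("w4");f=np.load("pics/w4.npz");print(f["T"][:3,3])
p=cv2.imread("pics/w4.png");np.set_printoptions(suppress=True)
# rectify: overhead orthographic-like map at plane z=.0855, 0.25 mm/px, x up, y left
T=f["T"];K=f["K"];s=.00025
I,J=np.mgrid[0:600,0:480]; X=.575-J*0; 
X=.5195+(240-J)*s; Y=-.045+ (I)*s  # columns: x decreasing ; rows: y increasing downward
Q=np.stack([X,Y,np.full(X.shape,.0855)],-1)-T[:3,3];Q=Q@T[:3,:3]
r=np.hypot(Q[...,0],Q[...,1]);th=np.arctan2(r,Q[...,2])
mu=(K[0,2]+K[0,0]*th*Q[...,0]/r).astype(np.float32);mv=(K[1,2]+K[1,1]*th*Q[...,1]/r).astype(np.float32)
R=cv2.remap(p,mu,mv,cv2.INTER_CUBIC);cv2.imwrite("pics/w4r.png",R)
```

```text
[-0.0517768  -0.05088121  0.14375534]
 22.59 [0.5718 0.0946 0.2202] F [ 0.2  0.2 -1. ] w 0.0399 q [-0.04  0.53 -0.25  1.66  0.15  0.97  2.  ]
[0.51949449 0.0440633  0.36386506]
```

View pics/w4r.png

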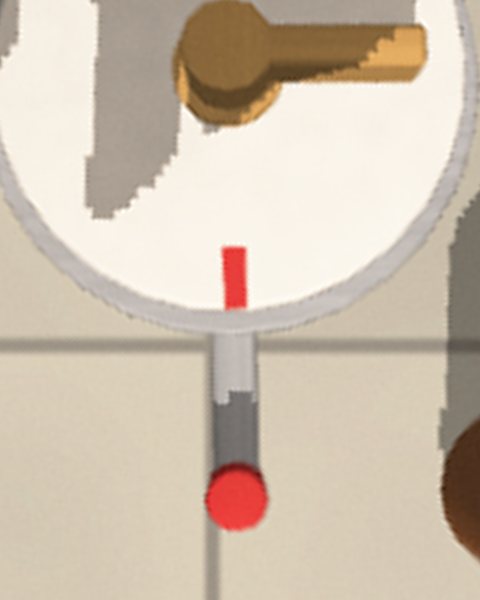

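In the rectified view the red mark is at (234,278), the knob at (237,497) and the hub at (226,45). After height correction the handle is about 0.01 rad from the mark, so the ring is locked. Now the vent lever, which I'll grip flat and turn about the axis.

Run:
```python
from h import *
C=np.array([.5228,-.0268]);P=lambda a,z,r=.036:[*(C+r*np.array([np.cos(a),np.sin(a)])),z]
a0,a1=3.14,3.957;Y=lambda a:down(a-2*np.pi)
claw.command_gripper(.034)
arm.move_pose(P(a0,.21),Y(a0));st("above")
arm.line_to(P(a0,.117),velocity=.12);st("at")
claw.command_gripper(.004,effort=10);st("grip")
for a in np.linspace(a0,a1,7)[1:]:
    arm.line_to(P(a,.117),velocity=.03,frame=Y(a));e=monitor.get_eef_pos()[:2]-C
    print(round(a,2),round(np.arctan2(e[1],e[0])%6.2832,3),np.round(monitor.get_eef_rot()[2],3),np.round(monitor.get_wrist_force(),1),round(monitor.get_width(),4))
arm.dwell(.3);print(monitor.get_eef_rot())
claw.command_gripper(.034);arm.line_to(P(a1,.22),velocity=.15);st("up")
o=np.array(camera_info("wrist")["pose"])[:3,3]-monitor.get_eef_pos()
print(o)
# look with the camera in the blue mark's plane, over the hub
y=.78-np.pi;t=C-np.array([-.0518,-.0509])
arm.move_pose([*t,.24],down(y));arm.dwell(.3);wrist("w5");st()
p=cv2.imread("pics/w5.png");f=np.load("pics/w5.npz");T=f["T"];K=f["K"];s=.00025;print(T[:3,3])
I,J=np.mgrid[0:600,0:600];X=C[0]+(300-I)*s;Yy=C[1]+(300-J)*s
Q=(np.stack([X,Yy,np.full(X.shape,.0855)],-1)-T[:3,3])@T[:3,:3]
r=np.hypot(Q[...,0],Q[...,1])+1e-9;th=np.arctan2(r,Q[...,2])
R=cv2.remap(p,(K[0,2]+K[0,0]*th*Q[...,0]/r).astype(np.float32),(K[1,2]+K[1,1]*th*Q[...,1]/r).astype(np.float32),cv2.INTER_CUBIC);cv2.imwrite("pics/w5r.png",R)
t,_=snapshot("top");cv2.imwrite("pics/top5.png",t)
```

```text
above 23.67 [ 0.4876 -0.026   0.2104] F [0.8 0.4 0.4] w 0.0339 q [ 0.04  0.4  -0.05  1.92  0.03  0.82  1.55]
at 24.59 [ 0.4875 -0.0264  0.1174] F [-0.1  0.2  0.3] w 0.0334 q [ 0.04  0.54 -0.04  2.02  0.04  0.58  1.54]
grip 25.11 [ 0.4869 -0.0274  0.1174] F [-0.4 -1.5  4. ] w 0.01 q [ 0.04  0.54 -0.04  2.02  0.04  0.58  1.54]
3.28 3.302 -3.01 [-0.8 -3.8  6. ] 0.01
3.41 3.437 -2.874 [-0.9 -2.8  5.3] 0.0102
3.55 3.571 -2.737 [-1.3 -2.9  6.4] 0.0101
3.68 3.705 -2.601 [-0.1 -2.7  6.1] 0.01
3.82 3.839 -2.465 [-1.4 -2.5  5.4] 0.0102
3.96 3.973 -2.329 [-0.7 -3.4  6.4] 0.0102
[-3.14060824e+00 -1.22097877e-03 -2.32849166e+00]
up 28.76 [ 0.4974 -0.0531  0.2193] F [-0.   0.7  1.1] w 0.034 q [ 0.3   0.43 -0.34  1.87  0.18  0.88  2.26]
[-0.05002452 -0.05253252  0.14377159]
 29.62 [0.5742 0.023  0.2399] F [-0.5 -0.1 -0.5] w 0.0338 q [ 0.13  0.52 -0.33  1.64  0.19  1.02  2.09]
[ 0.52195501 -0.02770881  0.38357542]
```

View pics/w5r.png

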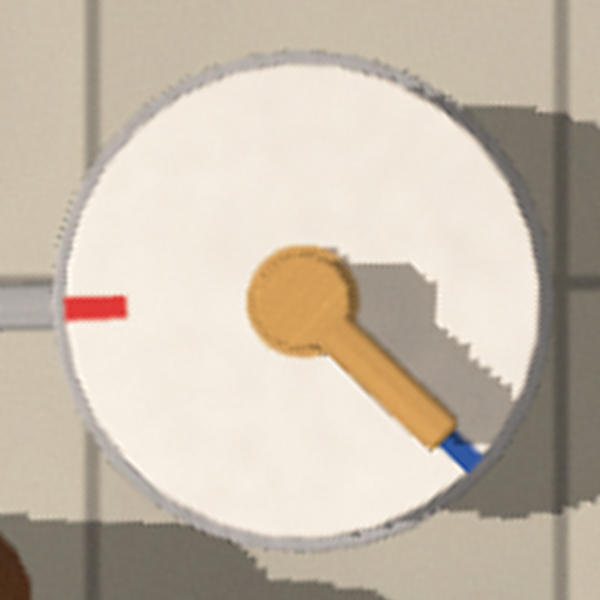

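View pics/top5.png

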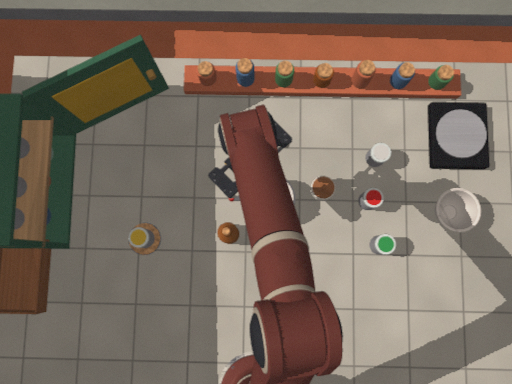

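The lever's tip (442,434) lines up with the blue mark (462,451), and the ring bar lines up with the red mark (95,308) to about 0.01 rad. The tin is on the coaster at (140,237), everything else stands where it was, and the robot is clear of it all.

Run:
```python
from rig import *
print(workorder.sign_off())
```

```text
the job is handed in; nothing more can be done
None
```

The job is handed in, but sign-off returned no verdict: the yellow tin is upright on the coaster, the ring handle is within about 0.01 rad of the red lock mark, and the vent lever was then turned to the blue mark, all in about 30 s.

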